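# Start a crossed jar lid and screw it home

## Robot

A 6-joint arm with a two-finger parallel gripper is mounted at the origin on the work surface; the furniture and walls round the work are solid. World frame = base frame: x ahead of the robot, y to its left, z up, the work surface at z = 0. Lengths are in m, angles in degrees, forces in N, time in s.
With the tool pointing down it reaches from about 0.35 to 0.875 m from the base axis. Payload 4.2 kg.
Tool frame: the origin (TCP) lies midway between the tips of the shut fingers; the grasp point (between the pads) lies 19 mm behind it; y points along the fingers, z is the direction in which the jaws open and shut, and the axes are right-handed (so a half turn about y gives the same grasp; the last joint's range is limited). The gripper opens to 87 mm and grips with 3 to 60 N. Pads are 19 mm wide; open, the fingers measure 117 mm over their backs; the gripper's body (75 mm by 190 mm) begins 51 mm behind the grasp point.
Start: joints at [-53.996, 22.042, 0.453, 0, -68.411, -14.817], TCP at [0.226, -0.583, 0.223] pointing down, gripper open.
Joint ranges: [-179.83, 179.83], [-69.29, 118.12], [-61.27, 80.66], [-181.25, 117.63], [-171.15, -9.14], [-177.46, 177.46]. Speed limits (degrees/s): [159.86, 159.86, 180, 180, 180, 180].

## Interface

Orientations are given as [roll, pitch, yaw] about the fixed x, y, z axes, in that order (R = Rz(yaw) Ry(pitch) Rx(roll)).
In Python, from workcell import env gives the robot as it stands. The module is installed in compiled form; this text tells all that it offers. Calls block until the motion is done:
- env.goto(position, orientation): joint-space move of the TCP to a pose.
- env.move_straight(position, rotation=None, rate=0.15, force_limit=None): straight line of the TCP; rotation=None keeps the orientation; rate is the mean speed in m/s. With force_limit (N) it stops when the force on the tool has changed by that much, and returns True; else False.
- env.set_joints(angles): joint-space move.
- env.gripper_to(opening, grasp_force=None): opening from 0.0 (shut) to 1.0 (fully open); grasp_force is the grip in N (None keeps the last); returns when the fingers have stopped.
- env.dwell(seconds).
- env.inverse_kinematics(position, orientation): joint angles nearest the present ones, or None.
- env.read_state(): the state.
- env.grab_frame(name): name is "side" or "top"; returns a dict with "image" (400x640x3 uint8, blue, green, red), "fx", "fy", "cx", "cy" (pixels), "position" and "orientation" of the camera in the world. Camera axes: x right, y up, looking along -z (the intrinsics and any distortion apply to the point x, -y, -z); pixel columns grow to the right and rows downward; lengths in m; the calibration is good to about 2 mm. A picture is of the moment at which its call begins. There is no depth.
A pose or a line that the arm cannot do raises env.Unreachable and nothing moves.
- env.close_job(): hands the job in, once; it reports no verdict.
Trained networks look in a picture, given as the dict that the camera call returned (one of the last four; its "shot" number tells which), for a name from the list of things; names that differ only in an ending like _2 or _b are one class to them, and where a whole thing is asked for, a point or a joint stands for the part that bears it (a point fixed in the world has none). Each returns a list of dicts, best first, with "score" (0 to 1); they miss things now and then, are a little off and sometimes report something else, mostly with a low value. They report only what shows in the picture. A call takes as long as a camera call. They do not tell look-alikes from the thing itself.
- env.search_frame(picture, thing): "xyz" ([x, y, z] in m, in world coordinates, good to about 4 mm: the middle of the surface that is visible of it).
- env.trace(picture, thing): "mask" (400x640 bool, what is visible of it).
The state is a dict: "clock": time; "joint_positions": joint angles; "qvel": joint speeds; "joint_torque": joint torques, N m; "position": TCP position; "tool_rot": TCP orientation; "force": force on the tool from outside, world axes, zero at the start; "wrist_torque": the same for the moment, N m; "opening": opening from 0.0 (shut) to 1.0 (fully open).
Only numpy, scipy, OpenCV 4.12 (cv2) and the standard library are available. Lean on these libraries where they do the work, as an engineer would, in place of code of your own. Each camera call takes 0.05 s, during which the arm holds its last target. There are 200 camera calls.

## Task

The wooden winged lid on the stoneware jar has been set down out of step with its thread, so it does not screw down. Pushing on its wings, turn it gently backward (counter-clockwise seen from above) until you feel it drop at the thread start, then screw it forward (clockwise) until it is fully home against its stop. Do not force or lift the lid, and leave the shakers and the little bowl alone.

Things in the scene. Friction and masses are not known exactly. Their poses are not given: they have to be found in the camera images.
- lid_wings (a point): Centre of the loose brown wooden lid (about 0.3 kg): a round cap 101 mm across and 38 mm tall with two upright wings opposite each other. The point lies on the axis half-way up the wings; x runs along the wings, z up. The cap's top is 21 mm above it, its lower edge 17 mm below. Starts upright at 127 mm height. Turning takes 1 to 3 N on a wing; a hidden plug in the jar's neck keeps it centred.
- wing_tip (a point): Outer end of one wing, half-way up it. Each wing is 12 mm thick, 30 mm tall and reaches from the cap's side (50 mm from the axis) to 90 mm from it. The white stoneware jar below, 126 mm across, stands fixed and firm; its shoulder is 88 mm above the worktop, and beyond 63 mm from the axis the space under the wings is free down to the worktop.
- lid_top (a point): Centre of the lid's flat top. Hidden inside, three pins rest on the jar's three-start thread. Turned back (counter-clockwise from above) an unknown 10 to 55 degrees, the lid drops 12 mm; about 45 degrees farther back is a rigid stop. Then it screws forward (clockwise) 55 to 105 degrees, sinking 6 mm more, to a rigid stop: home, 18 mm below the start. Forward before the drop it soon jams, still high.
- salt_shaker_mid (a point): Salt shaker, glass with grey cap, 44 mm across, 90 mm tall, loose; the point is at its centre. To be left alone.
- pepper_shaker_mid (a point): Pepper shaker, same shape, dark filling, 44 mm across, 90 mm tall, loose; the point is at its centre. To be left alone.
- dip_bowl: Little grey bowl, 105 mm across, 58 mm tall, loose; origin at the centre of its underside. To be left alone.
There are look-alikes about, which are no part of the job. Of the things that look like the part that bears lid_wings, the smaller one is meant.

How it is judged:
By the outcome, as a careful person would: the job done as asked, in the order asked, and still so for the second after the job is handed in, with the robot touching nothing.
It also fails if it takes over 58 s, if anything falls off the work surface, if the arm or the gripper's body presses on something with over 40 N, if the wrist force passes 120 N, or if a joint passes its speed limit or range.

## Working session

There is one attempt and no reset: what is moved stays moved. The work goes in short steps, each a Python script; the robot and the scene stay as the last script left them, time stands still between calls to the robot, and variables do not carry over. Pictures are saved under pics/ and viewed, about 8 in all and at most 12, crops included, and the job is handed in when it is done.

```bash
mkdir -p pics; python3 - <<'E'
from workcell import env
import cv2,numpy as np
s=env.read_state();print(s['clock'],s['position'],s['tool_rot'],s['force'])
for n in("side","top"):
    p=env.grab_frame(n);cv2.imwrite(f"pics/{n}0.png",p['image'])
    print(n,[np.round(p[k],3).tolist() for k in("fx","fy","cx","cy","position","orientation")],[k for k in p])
    for t in("lid_wings","wing_tip","lid_top","salt_shaker_mid","pepper_shaker_mid","dip_bowl"):
        print(t,[(np.round(d['xyz'],3).tolist(),round(d['score'],2)) for d in env.search_frame(p,t)])
E
```

```text
0.0 [ 0.22569422 -0.58218472  0.22147073] [-8.98766003e+01  6.24791715e-03  2.11773511e+01] [-0.82962328 -0.82386315 -0.43151685]
side [389.674, 389.674, 318.35, 200.025, [0.277, 0.822, 0.61], [60.021, 0.51, -165.887]] ['image', 'fx', 'fy', 'cx', 'cy', 'position', 'orientation', 'shot']
lid_wings [([0.264, 0.261, 0.078], 0.69), ([0.536, 0.078, 0.142], 0.6)]
wing_tip [([0.264, 0.259, 0.082], 0.88), ([0.533, 0.079, 0.141], 0.66)]
lid_top [([0.265, 0.261, 0.075], 0.76), ([0.533, 0.075, 0.141], 0.59)]
salt_shaker_mid [([0.724, 0.019, 0.042], 0.78)]
pepper_shaker_mid [([0.609, 0.334, 0.05], 0.64)]
dip_bowl [([0.552, -0.265, 0.034], 0.78)]
top [381.032, 381.032, 316.801, 195.645, [0.42, 0.027, 0.969], [4.763, -0.566, -91.502]] ['image', 'fx', 'fy', 'cx', 'cy', 'position', 'orientation', 'shot']
lid_wings [([0.539, 0.051, 0.15], 0.98), ([0.277, 0.223, 0.078], 0.73)]
wing_tip [([0.275, 0.225, 0.077], 0.75)]
lid_top [([0.276, 0.222, 0.075], 0.7)]
salt_shaker_mid [([0.722, 0.007, 0.08], 0.66)]
pepper_shaker_mid [([0.606, 0.316, 0.077], 0.74), ([0.557, -0.297, 0.007], 0.31)]
dip_bowl [([0.556, -0.294, 0.008], 0.56)]
```

View pics/top0.png

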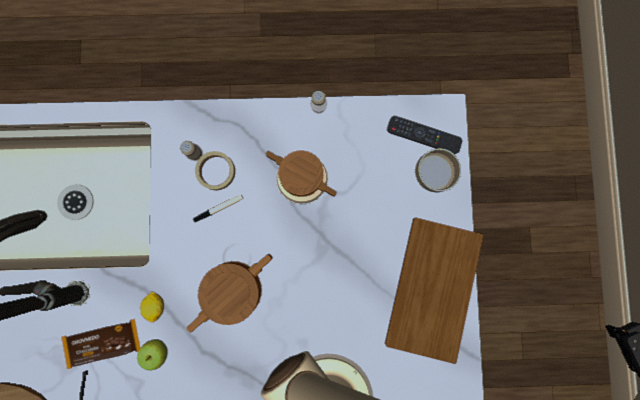

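View pics/side0.png

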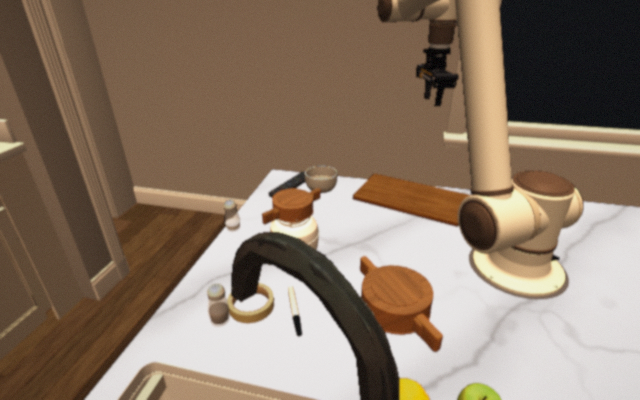

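The jar's lid is at top (302,173) and side (293,207). The larger look-alike lies directly on the worktop at top (230,292) and side (397,298). By the description I choose the smaller one on the white jar. Next I fit its pose to the masks from both cameras.

```bash
cat > h.py <<'E'
from workcell import env
import cv2,numpy as np
from scipy.spatial.transform import Rotation as R
from scipy.optimize import minimize
def proj(p,X):
    c=R.from_euler('xyz',p['orientation'],degrees=True).inv().apply(np.atleast_2d(X)-p['position'])
    return np.c_[p['cx']+p['fx']*c[:,0]/-c[:,2], p['cy']+p['fy']*c[:,1]/c[:,2]]
def model(p,x,y,th,z):
    m=np.zeros((400,640),np.uint8)
    a=np.linspace(0,2*np.pi,40)
    cyl=np.array([[.0505*np.cos(t),.0505*np.sin(t),h] for h in(-.017,.021) for t in a])
    parts=[cyl]+[np.array([[s*u,v,w] for u in(.045,.09) for v in(-.006,.006) for w in(-.015,.015)]) for s in(1,-1)]
    for q in parts:
        px=proj(p,R.from_euler('z',th,degrees=True).apply(q)+[x,y,z])
        h=cv2.convexHull(np.round(px*16).astype(np.int32))
        cv2.fillConvexPoly(m,h,1,shift=4)
    return m>0
def lidmask(p,near):
    L=env.trace(p,"lid_wings")
    uv=proj(p,[near])[0]
    L=[d['mask'] for d in L if d['mask'].any() and np.hypot(*(np.argwhere(d['mask']).mean(0)[::-1]-uv))<25]
    return L[0] if L else None
def fit(pm,x0,free):
    x0=np.array(x0,float);sc=np.array([.01,.01,8,.008])[free]
    def f(v):
        q=x0.copy();q[free]+=v*sc
        return sum(1-(model(p,*q)&m).sum()/(model(p,*q)|m).sum() for p,m in pm)
    r=min((minimize(f,np.full(len(sc),s),method='Nelder-Mead',options=dict(initial_simplex=np.vstack([np.full(len(sc),s)]+[np.full(len(sc),s)+e for e in np.eye(len(sc))]))) for s in(-.3,0.3)),key=lambda r:r.fun)
    q=x0.copy();q[free]+=r.x*sc
    return q,r.fun
E
python3 - <<'E'
from h import *
C=[.54,.045,.127];pm=[]
for n in("side","top"):
    p=env.grab_frame(n);m=lidmask(p,C)
    print(n,None if m is None else m.sum())
    if m is not None: pm.append((p,m))
q,e=fit(pm,[.54,.045,62,.127],[0,1,2]);print(q,e)
for a in pm: print(fit([a],q,[0,1,2]))
print('zfree',fit(pm,q,[0,1,2,3]))
ims=[]
for p,m in pm:
    im=p['image'].copy();c,_=cv2.findContours(model(p,*q).astype(np.uint8),0,2);cv2.drawContours(im,c,-1,(0,255,0),1)
    u,v=proj(p,[q[[0,1,3]]])[0].astype(int);ims.append(cv2.resize(im[v-50:v+50,u-65:u+65],None,fx=3,fy=3,interpolation=0))
    ims.append(cv2.resize(p['image'][v-50:v+50,u-65:u+65],None,fx=3,fy=3,interpolation=0)) if 0 else 0
cv2.imwrite("pics/fit.png",np.hstack(ims))
th=q[2]
for base in(0,180):
  for flip in(0,180):
    for d in(0,55,-60):
      a=np.radians(th+base+d);P=[q[0]+.078*np.cos(a),q[1]+.078*np.sin(a),.105]
      y=(np.degrees(a)+flip+180)%360-180
      j=env.inverse_kinematics(P,[-90,0,y]);print(base,flip,d,None if j is None else np.round(j))
E
```

```text
side 1479
top 1999
[5.39010529e-01 5.12947013e-02 5.79987091e+01 1.27000000e-01] 0.14992299320286673
(array([5.39757015e-01, 5.27697749e-02, 6.05798367e+01, 1.27000000e-01]), np.float64(0.08250620347394544))
(array([5.39857367e-01, 5.24427310e-02, 5.78495528e+01, 1.27000000e-01]), np.float64(0.05648635710866445))
zfree (array([5.39241326e-01, 5.10923417e-02, 5.82023564e+01, 1.25351391e-01]), np.float64(0.14317837659783217))
0 0 0 [ 27.  25. -13.   0. -52. -59.]
0 0 55 [ 31.  19. -23.   0. -48.  -8.]
0 0 -60 [  19.   27.   -9.   -0.  -53. -111.]
0 180 0 [ 27.  25. -13.   0. -52. 121.]
0 180 55 [ 31.  19. -23.   0. -48. 172.]
0 180 -60 [ 19.  27.  -9.   0. -53.  69.]
180 0 0 [ 17.  17. -26.   0. -47. 131.]
180 0 55 [  14.   23.  -16.    0.  -50. -171.]
180 0 -60 [ 27.  14. -31.   0. -45.  61.]
180 180 0 [ 17.  17. -26.  -0. -47. -49.]
180 180 55 [ 14.  23. -16.   0. -50.   9.]
180 180 -60 [  27.   14.  -31.   -0.  -45. -119.]
```

View pics/fit.png

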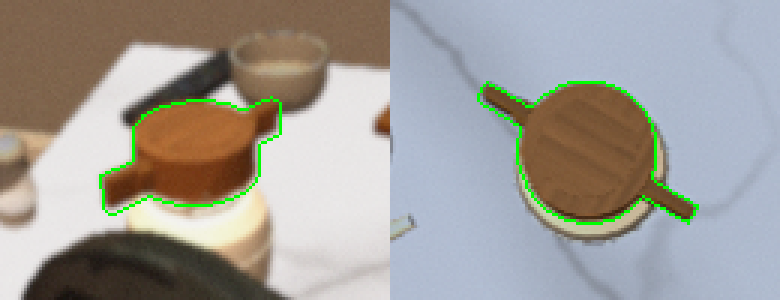

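The fit matches: axis (0.539, 0.052), wing at about 58.5°/238.5°, and the small lid on the jar is confirmed. I'll straddle the near wing loosely with the fingers and start turning backward.

```bash
cat >> h.py <<'E'
CX,CY,TH0=.539,.0518,58.5
def pose(d,r=.078,z=.103):
    a=np.radians(TH0+180+d);return [CX+r*np.cos(a),CY+r*np.sin(a),z],[-90,0,TH0+d]
def step(d,z=.103,rate=.03,lim=6):
    P,o=pose(d,z=z);hit=env.move_straight(P,o,rate=rate,force_limit=lim)
    s=env.read_state();a=np.radians(TH0+180+d);f=s['force']
    ft=-f[0]*np.sin(a)+f[1]*np.cos(a);fr=f[0]*np.cos(a)+f[1]*np.sin(a)
    act=np.degrees(np.arctan2(s['position'][1]-CY,s['position'][0]-CX))-TH0-180
    return hit,ft,fr,f[2],(act+180)%360-180,s['clock']
def look(d,z=.127):
    p=env.grab_frame("side");m=lidmask(p,[CX,CY,z])
    if m is None: return None,p
    q,e=fit([(p,m)],[CX,CY,TH0+d,z],[2,3]);return (round(q[2]-TH0,1),round(q[3],4),round(e,3),int(m.sum())),p
def show(p,n,k=4):
    u,v=proj(p,[[CX,CY,.12]])[0].astype(int);cv2.imwrite(n,cv2.resize(p['image'][v-60:v+60,u-80:u+80],None,fx=k,fy=k))
E
python3 - <<'E'
from h import *
env.gripper_to(.35)
P,o=pose(0,z=.22);env.goto(P,o)
print(look(0)[0])
print('down',step(0,z=.103,rate=.06,lim=5))
print(env.read_state()['opening'])
for d in np.arange(3,16,3):
    r=step(d);print(d,np.round(r,2),end=' ')
    l,p=look(max(0,d-7));print(l)
    if r[0]: break
show(p,"pics/a.png")
E
```

```text
(np.float64(1.7), np.float64(0.1269), np.float64(0.109), 1437)
down (False, np.float64(0.8237696183290248), np.float64(0.16755238365259545), np.float64(-0.06868301821833325), np.float64(0.12368820959483173), 6.4917)
0.34975829520635626
3 [ 0.    0.31  0.16 -0.09  3.06  6.78] (np.float64(0.0), np.float64(0.1264), np.float64(0.095), 1469)
6 [ 0.    0.12 -0.13 -0.22  5.94  7.16] (np.float64(1.8), np.float64(0.1277), np.float64(0.127), 1414)
9 [ 0.    0.62  0.12 -0.04  8.96  7.54] (np.float64(4.0), np.float64(0.1283), np.float64(0.105), 1433)
12 [ 0.    0.22  0.65 -1.32 11.98  7.92] (np.float64(6.3), np.float64(0.129), np.float64(0.131), 1366)
15 [ 0.    0.28 -0.3   0.27 15.02  8.31] (np.float64(8.9), np.float64(0.1261), np.float64(0.145), 1332)
```

View pics/a.png

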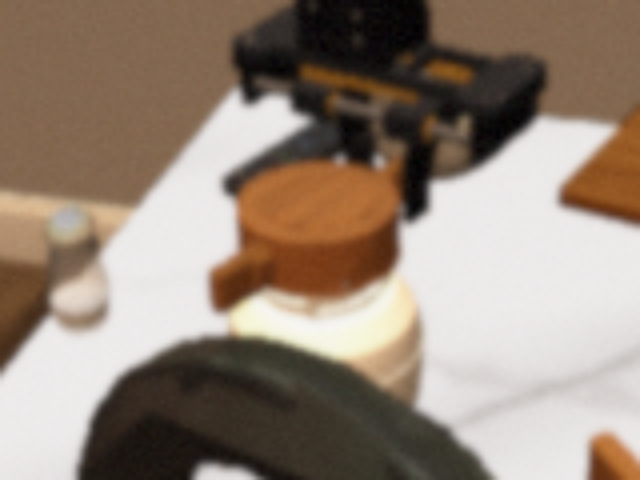

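The view shows the fingers straddling the near wing, with the cap at crop (318,220) still high and turned about 9° back. I'll continue until it drops.

```bash
python3 - <<'E'
from h import *
z=.127
for d in np.arange(17,70,2):
    r=step(d);l,p=look(d-6,z);print(d,np.round(r,2),l)
    if r[0]: break
    if l and l[1]<.121:
        env.dwell(.2);print(look(d-6,.115)[0]);break
show(p,"pics/b.png")
E
```

```text
17 [ 0.    0.52 -0.49  0.27 17.01  8.66] (np.float64(10.7), np.float64(0.1289), np.float64(0.107), 1381)
19 [ 0.   -0.05 -0.04 -0.89 19.03  9.01] (np.float64(12.9), np.float64(0.1264), np.float64(0.144), 1308)
21 [ 0.    0.23  0.04  0.57 21.06  9.36] (np.float64(14.8), np.float64(0.1287), np.float64(0.134), 1313)
23 [ 0.    0.08  0.5  -0.49 23.05  9.71] (np.float64(16.8), np.float64(0.1264), np.float64(0.152), 1276)
25 [ 0.   -0.32 -0.59 -0.21 25.02 10.06] (np.float64(16.8), np.float64(0.1264), np.float64(0.08), 1411)
27 [ 0.    0.18  0.2  -0.16 27.04 10.41] (np.float64(20.5), np.float64(0.129), np.float64(0.111), 1323)
29 [ 0.   -0.39 -0.32 -0.7  29.06 10.76] (np.float64(22.4), np.float64(0.1264), np.float64(0.115), 1305)
31 [ 0.    0.2  -0.39  0.29 31.08 11.11] (np.float64(24.7), np.float64(0.1264), np.float64(0.091), 1337)
33 [ 0.   -0.51 -0.24 -0.37 33.1  11.46] (np.float64(26.4), np.float64(0.1264), np.float64(0.117), 1288)
35 [ 0.    0.45 -1.89  0.99 35.07 11.81] (np.float64(26.1), np.float64(0.1288), np.float64(0.114), 1303)
37 [ 0.    0.42  0.72  0.13 37.08 12.16] (np.float64
[... 220 characters left out ...]
float64(0.1291), np.float64(0.106), 1287)
43 [0.000e+00 4.200e-01 1.300e-01 1.000e-02 4.307e+01 1.321e+01] (np.float64(35.0), np.float64(0.1262), np.float64(0.088), 1338)
45 [ 0.   -0.4   0.4  -1.04 45.1  13.56] (np.float64(36.8), np.float64(0.1264), np.float64(0.123), 1265)
47 [ 0.    0.41  0.36 -0.18 47.09 13.91] (np.float64(40.1), np.float64(0.1265), np.float64(0.108), 1268)
49 [ 0.    0.48  0.21 -0.36 49.07 14.26] None
51 [ 0.    0.29  0.13  0.16 51.08 14.61] (np.float64(43.6), np.float64(0.1267), np.float64(0.138), 1222)
53 [ 0.    0.56  0.47  1.34 53.08 14.96] (np.float64(50.6), np.float64(0.1156), np.float64(0.077), 1293)
(np.float64(50.6), np.float64(0.1138), np.float64(0.101), 1265)
```

View pics/b.png

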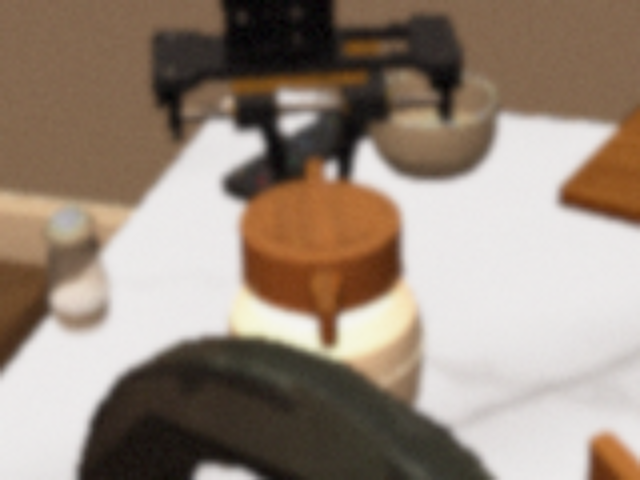

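The lid dropped 12 mm: fitted height 0.127 → 0.115, and the neck gap at crop (325,310) is now mostly closed. I'll recentre the fingers, lower them, and screw forward.

```bash
python3 - <<'E'
from h import *
step(49,rate=.02);print(np.round(step(49,z=.093,lim=4),2))
z=.115;print(look(49,z)[0])
for i,d in enumerate(np.arange(46,-70,-3)):
    r=step(d,z=.093,lim=6);
    msg=''
    if i%3==0 or r[0]:
        l,p=look(d+7,z);msg=l
        if l: z=l[1]
    print(d,np.round(r,2),msg)
    if r[0] or abs(r[1])>5: break
l,p=look(r[4]+7,.11);print(l);show(p,"pics/c.png")
E
```

```text
[ 0.   -0.09 -0.71 -1.12 48.93 16.27]
(np.float64(50.7), np.float64(0.1138), np.float64(0.078), 1289)
46 [ 0.   -0.23 -0.07  0.41 46.07 16.65] (np.float64(50.7), np.float64(0.1136), np.float64(0.077), 1292)
43 [ 0.    0.62  0.71 -0.28 43.04 17.03] 
40 [ 0.   -0.21 -0.32 -0.91 40.02 17.32] 
37 [ 0.   -0.73  0.92 -0.31 37.07 17.6 ] (np.float64(42.7), np.float64(0.1139), np.float64(0.117), 1250)
34 [ 0.    0.95  0.63 -0.47 34.03 17.98] 
31 [ 0.   -0.61  0.32 -0.14 31.06 18.27] 
28 [ 0.    0.88 -0.58  0.92 28.08 18.55] (np.float64(33.5), np.float64(0.1122), np.float64(0.136), 1237)
25 [ 0.    0.45 -0.08  0.12 25.02 18.93] 
22 [ 0.    0.88  0.45 -0.51 22.07 19.22] 
19 [ 0.   -0.47 -0.48 -0.96 19.07 19.5 ] (np.float64(26.3), np.float64(0.112), np.float64(0.112), 1289)
16 [ 0.    0.05  0.46 -0.9  16.04 19.88] 
13 [ 0.000e+00  1.000e-02 -4.300e-01  7.700e-01  1.308e+01  2.017e+01] 
10 [ 0.    0.19 -0.19  0.66 10.06 20.45] (np.float64(17.2), np.float64(0.112), np.float64(0.1), 1341)
7 [ 0.    0.72 -0.08  0.27  7.03 20.83] 
4 [ 0.    1.    0.69  0.1   4.05 21.12] 
1 [ 0.   -0.86  0.57  0.55  1.06 21.4 ] (np.float64(9.2), np.float64(0.112), np.float64(0.109), 1370)
-2 [ 0.    0.49 -0.32 -0.15 -1.97 21.78] 
-5 [ 0.    1.19 -0.88 -0.47 -4.94 22.07] 
-8 [ 0.    0.24 -0.31  1.07 -7.94 22.35] None
-11 [  0.     0.84  -1.04   0.62 -10.97  22.73] 
-14 [  0.    -0.21  -0.15  -0.32 -13.96  23.02] 
-17 [  0.     0.51  -0.27  -0.33 -16.73  23.3 ] (np.float64(-8.5), np.float64(0.1099), np.float64(0.142), 1432)
-20 [  1.     6.21   0.47  -0.33 -17.34  23.61] None
(np.float64(-6.2), np.float64(0.1119), np.float64(0.141), 1423)
```

View pics/c.png

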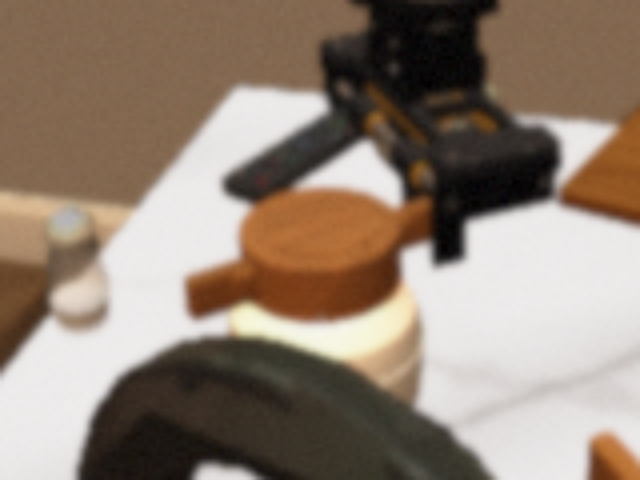

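The forward push met 6 N at about 59° past the drop. The cap's top edge sank from 182 to 189 crop px, which is between 4 and 6 mm, so I'll check that this really is the rigid stop.

```bash
cat >> h.py <<'E'
def capedge(n=6):
    # subpixel rows of the background->cap top edge and cap-bottom->jar edge in the side view, averaged
    im=np.mean([env.grab_frame("side")['image'].astype(float) for _ in range(n)],0)
    p=env.grab_frame("side");u,v=proj(p,[[CX,CY,.12]])[0].astype(int)
    g=im[v-30:v+40,u-6:u+7,0].mean(1) # blue channel: white high, wood low
    g=cv2.GaussianBlur(g.reshape(-1,1),(1,3),0).ravel();h=(g.max()+g.min())/2
    lo=np.where(g<h)[0]
    f=lambda i:i+(g[i]-h)/(g[i]-g[i+1])
    c=len(g)//2-5
    a=[i for i in range(len(g)-1) if (g[i]-h)*(g[i+1]-h)<0]
    return [round(v-30+f(i),2) for i in a],p
def prededge(p,z):
    # predicted top-back and bottom-front rows on the cap's axis column
    m=np.array([[CX+.0505*np.cos(t),CY+.0505*np.sin(t),h] for h in(z-.017,z+.021) for t in np.linspace(0,2*np.pi,180)])
    q=proj(p,m);return q[:180,1].max().round(2),q[180:,1].min().round(2)
E
python3 - <<'E'
from h import *
print('back',np.round(step(-14,z=.093,lim=6),2))
e,p=capedge();print(e)
for z in(.127,.115,.112,.109):print(z,prededge(p,z))
r=step(-26,z=.093,rate=.015,lim=9);print('push',np.round(r,2),env.read_state()['wrist_torque'])
e,p=capedge();print(e)
r=step(-14,z=.093,lim=20);print('back',np.round(r,2))
print(look(-10,.11)[0])
a,b,c=[cv2.imread(f"pics/{k}.png")[::4,::4].astype(float)  for k in "abc"]
for k in(a,b,c):
    print(np.round(k[38:90:1,74:88,0].mean(1)).astype(int).tolist())
E
```

```text
back [  1.     0.21   0.46   0.17 -15.48  24.02]
[np.float64(188.92), np.float64(195.11), np.float64(227.5), np.float64(236.43)]
0.127 (np.float64(223.12), np.float64(188.26))
0.115 (np.float64(227.39), np.float64(192.45))
0.112 (np.float64(228.45), np.float64(193.49))
0.109 (np.float64(229.51), np.float64(194.53))
push [  1.     3.04   0.05   0.05 -17.03  24.8 ] [-0.92325863 -0.69963577  0.03173774]
[np.float64(188.93), np.float64(195.11), np.float64(227.57), np.float64(236.44)]
back [  0.     0.61  -0.27  -0.05 -14.5   25.46]
(np.float64(-9.1), np.float64(0.1105), np.float64(0.133), 1450)
[46, 54, 60, 60, 57, 54, 53, 53, 54, 55, 55, 56, 56, 56, 56, 56, 55, 54, 52, 52, 53, 52, 45, 34, 27, 25, 23, 22, 23, 24, 23, 25, 27, 29, 35, 54, 92, 131, 157, 170, 182, 205, 228, 239, 239, 234, 229, 226, 215, 193, 158, 120]
[38, 42, 55, 71, 81, 82, 78, 68, 58, 55, 54, 54, 53, 54, 54, 54, 54, 56, 55, 55, 55, 54, 52, 51, 52, 53, 50, 42, 33, 29, 29, 31, 32, 32, 31, 31, 29, 29, 33, 48, 82, 125, 156, 169, 169, 166, 164, 166, 169, 164, 145, 114]
[68, 84, 103, 124, 145, 167, 189, 202, 191, 147, 93, 63, 55, 54, 54, 54, 56, 55, 55, 56, 56, 56, 57, 56, 55, 52, 52, 53, 52, 44, 33, 26, 25, 24, 23, 23, 23, 23, 22, 24, 35, 67, 128, 192, 225, 231, 229, 225, 215, 194, 159, 119]
```

The stop repeats at the same angle. The cap's front-edge row moved +4.6 px at the drop (12 mm predicts 4.3) and +2.2 px while screwing (6 mm predicts 2.1), so it is home. I'll withdraw and do a final check.

```bash
python3 - <<'E'
from h import *
print(np.round(step(-10,z=.093,lim=3,rate=.02),2))
print(np.round(step(-10,z=.25,lim=4,rate=.1),2))
env.goto([.226,-.582,.25],[-90,0,21])
pm=[]
for n in("side","top"):
    p=env.grab_frame(n);m=lidmask(p,[CX,CY,.109])
    if m is not None: pm.append((p,m));print(n,fit([(p,m)],[CX,CY,TH0-10,.109],[2,3] if n=="side" else [0,1,2]))
    for t in("salt_shaker_mid","pepper_shaker_mid","dip_bowl"): print(t,[np.round(d['xyz'],3).tolist() for d in env.search_frame(p,t)][:1])
    if n=="side": show(p,"pics/d.png")
print(env.read_state()['clock'])
E
```

```text
[  0.     0.59  -0.15  -0.04 -10.14  25.98]
[  0.    -1.16   0.95  -0.32 -10.16  27.7 ]
side (array([ 0.539     ,  0.0518    , 48.57180176,  0.1091899 ]), np.float64(0.06861575178997614))
salt_shaker_mid [[0.73, 0.02, 0.042]]
pepper_shaker_mid [[0.605, 0.336, 0.05]]
dip_bowl [[0.55, -0.261, 0.034]]
top (array([ 0.53831361,  0.05107099, 46.62432768,  0.109     ]), np.float64(0.10750507099391482))
salt_shaker_mid []
pepper_shaker_mid [[0.611, 0.316, 0.076]]
dip_bowl [[0.558, -0.298, 0.009]]
30.4583
```

View pics/d.png

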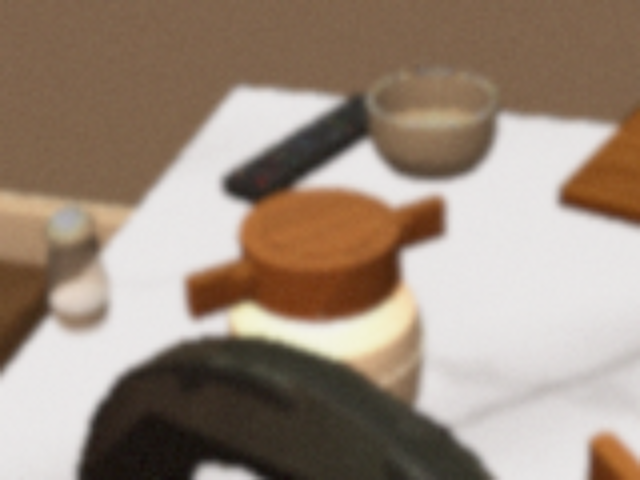

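The lid sits low and level at crop (320,250), fitted height 0.1092 (home is 0.109), and nothing else has moved.

```bash
python3 -c "
from workcell import env
env.close_job()"
```

```text
the job is handed in; nothing more can be done
```

The lid is screwed fully home, and I handed the job in with the robot clear of everything at about 30 s of the 58 s allowed.

**What I did:** I straddled the near wing loosely with the fingers and turned the lid back about 45–50°, until it dropped from 0.127 to about 0.115 m. I then screwed it forward about 59° until it met a firm stop at 6 N. A second push stopped at the same angle, within about 0.3°.

**Final checks:**
- The fitted lid height was 0.109 m, which is 18 mm below the start, as it should be when home.
- The shakers and the bowl read the same as at the start, within network accuracy. The last top view did not report the salt shaker, but the side view showed it in place.

**Disagreements:**
- Height fits with the gripper still at the wing read 1–3 mm high, at 0.110–0.112 m. I settled it with the cap's edge rows and the clear view after withdrawing.
- The drop showed in the camera heights but not clearly in the force readings.

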